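Lock the curd press spindle with its jam nut

ROBOT

A 6-joint arm with a two-finger parallel gripper is mounted at the origin on a cart in front of the work surface, level with it; the furniture and walls round the work are solid. World frame = base frame: x ahead of the robot, y to its left, z up, the work surface at z = 0. Lengths are in mm, angles in degrees, forces in N, time in s.
With the tool pointing down it reaches from about 350 to 850 mm from the base axis. Payload 8.1 kg.
Tool frame: the origin (TCP) lies midway between the tips of the shut fingers; the grasp point (between the pads) lies 19 mm behind it; x points along the fingers, y is the direction in which the jaws open and shut, and the axes are right-handed (so a half turn about x gives the same grasp; the last joint's range is limited). The gripper opens to 85 mm and grips with 20 to 120 N. Pads are 22 mm wide; open, the fingers measure 114 mm over their backs; the gripper's body (76 mm by 85 mm) begins 54 mm behind the grasp point. The pads swing forward as they close: fully open they stand 13 mm farther back than shut.
Start: joints at [-79.435, 7.471, 85.268, -0, 87.261, -4.893], TCP at [159.943, -578.294, 231.292] pointing down, gripper open.
Joint ranges: [-169.43, 169.43], [-51.17, 129.36], [1.28, 143.12], [-76.62, 256.62], [0, 156.53], [-152.29, 152.29]. Speed limits (degrees/s): [136.94, 136.94, 159.86, 180, 180, 180].

INTERFACE

Orientations are given as [roll, pitch, yaw] about the fixed x, y, z axes, in that order (R = Rz(yaw) Ry(pitch) Rx(roll)).
In Python, from bench import r gives the robot as it stands.
- The arm moves only by the tool move_arm, never from a script. Its argument "deltas" is a list of rows, each a list of 2 entries, a list of its own where there are three numbers: the shift along the tool's x, y, z in mm, then the turn about the tool's x in degrees. A call has 1 to 12 rows; each row is the pose to reach, as a shift and turn from the pose measured when the call began, along the tool's axes at that moment; what a row does not reach only later rows make up. A row lasts 1/8 s, in which the tool goes at most 62.5 mm and 10.7 degrees, less where a joint would pass 70% of its speed; a pose out of reach is approached as far as the arm can. A call with a gripper value outside its range is refused whole. "jaw" is the opening, from -1 (shut) to 1 (fully open), set as the call begins (left out, the last holds). The fingers move at their own pace and stop on an object; "squeeze" is the grip in N (left out, the last holds). Time passes only in rows, so rows that repeat a pose let the fingers close. It gives the time, the measured TCP pose, the force and the opening at its end, in the units of the state.
- r.sense(): the state, without advancing time (a new reading comes with each control period).
- r.snapshot(name): name is "scene" or "top" or "wrist"; returns (picture, depth): 480x640x3 uint8, red, green, blue; 480x640 float32, mm along the optical axis (not along the pixel's ray), 0 where there is no reading.
- r.get_calibration(name): a dict with "fovy" (degrees; the focal length in pixels is half the picture's height over the tangent of half this angle, whatever the lens; pixels are square), "cx", "cy" (the principal point, pixels), "position" and "attitude" of the camera in the world; the wrist camera has in their place "tool_from_camera" (4x4, takes a point from camera to tool coordinates, whose origin is the TCP and whose axes are the tool frame's). Camera axes: x right, y down, z forward; pixel columns grow to the right and rows downward; lengths in mm; the calibration is good to about 2 mm. The wrist camera is an equidistant fisheye: a pixel r from the principal point sees the ray r / f radians off the axis. A picture is of the moment at which its call begins: read the wrist's pose just before it. get_calibration takes no time and is no camera call.
- r.hand_in(): hands the job in, once; it reports no verdict.
The state is a dict: "time": time; "joint_pos": joint angles; "qd": joint speeds; "joint_efforts": joint torques, N m; "tool_pos": TCP position; "tcp_rot": TCP orientation; "ft_force": force on the tool from outside, world axes, zero at the start; "wrist_torque": the same for the moment, N m; "finger_gap": finger opening in mm.
Only numpy, scipy, OpenCV 4.12 (cv2) and the standard library are available. Lean on these libraries where they do the work, as an engineer would, in place of code of your own. Each camera call takes 0.05 s, during which the arm holds its last target. There are 200 camera calls.

TASK

Lock the setting of the curd press: pick the spanner whose jaw fits the square spindle head, slide it fully onto the head so that its handle lies flat on the rest, on the robot's side of the stop post, and let go of it. Then, with the spanner holding the spindle, push the locknut's lever clockwise (seen from above) as far as it goes and lean on it firmly, so that it is jammed tight; the spindle's pointer must stay between its two marks all along. Leave the spanner on the head, and do not disturb the other spanner or the ink bottle.

Things in the scene. Friction and masses are not known exactly. Their poses are not given: they have to be found in the camera images.
- wide_spanner_grip (a point): Steel open-ended spanner, black rubber handle: the wider of two on the table, the one that fits. Centre of its handle (grip here; near the centre of mass), 10 mm above its flat underside; x points to the jaw's open end, z up. Handle 22 mm wide, 20 mm high, from 98 mm behind this point to 19 mm ahead; 186 mm long in all, 200 to 325 g.
- wide_spanner_jaw (a point): Centre of the wide spanner's jaw, 62 mm ahead (x) of the grip point, 6 mm above the underside. Jaw 12 mm thick, gap 43 mm, 69 mm wide outside; throat 21.5 mm behind this point, back of the jaw 37 mm behind; prongs end 26 mm ahead, flaring over the last 8 mm to about 53 mm. Fully on the head, this point is over the spindle's axis, within 2 mm.
- narrow_spanner_grip (a point): The other spanner: same shape and length but a jaw gap of 30 mm (56 mm outside), too small for the head. Centre of its handle, 10 mm above its underside; x to the jaw. Leave it where it is.
- spindle_head (a point): Centre of the square head of the press's spindle: 40 x 40 mm, z = 0.106 to 0.128 with a 4 mm high button on top, above a round collar 96 mm across, top at z = 0.106, on which the spanner's jaw lies. Its x and y axes are square to the flats and turn with the spindle, whose vertical axis runs through this point.
- rest_top (a point): Centre of the top of the aluminium rest for the spanner's handle, z = 0.106 (level with the collar), on the press frame, 145 mm from the spindle's axis along the frame's +y (this point has the frame's axes: at yaw 0 x away from the robot, y left). Rest 22 mm along y, from x = -45 to +33 mm. The spanner slides on along -y, its jaw let down between head and post, handle over the rest.
- stop_post (a point): Centre line of the upright stop post on the rest, 12 mm thick, up to z = 0.140 (this point at 0.120), 24 mm to +x of rest_top. The spanner's handle belongs on its -x side (the robot's); driven clockwise it turns 0.05 rad from straight before it leans on the post. The head has about 0.08 rad of play in the jaw.
- lever_post (a point): Centre of the upright black post, 18 mm thick, z = 0.084 to 0.126, at the end of the locknut's lever, 105 mm from the spindle's axis. The lever is a bar 16 mm wide at z = 0.086 to 0.096, below the collar; it points to the robot's side, over the bare table and the press's 18 mm high board. Push the post clockwise from above about the axis: from the robot's right to its left.
- spindle (a joint): Turn of the spindle from its setting, rad, clockwise from above positive; a pointer on the collar (frame's -y side, robot's right) shows it; the two marks on the bridge are at -0.35 and +0.35. It turns easily (0.18 N m): the nut drags it along unless the spanner holds it.
- locknut (a joint): Turn of the locknut relative to the spindle, rad, clockwise positive: starts at 0.1 to 0.6, runs stiffly (0.45 N m, about 4.5 N on the post), jams at 1.3, where it yields slightly under load, and stays when let go. 10 to 20 N on the post jams it firmly.
- ink_bottle: Bystander: bottle 33 mm across, 62 mm high, white and pink with a black cap, standing between robot and press; origin at the centre of its underside, z up.
- wide_spanner: The wide spanner as a whole; origin at its underside, 10 mm below the grip point.

How it is judged:
By the outcome, as a careful person would: the job done as asked, in the order asked, and still so for the second after the job is handed in, with the robot touching nothing.
It also fails if it takes over 62 s, if anything falls off the work surface, if the arm or the gripper's body presses on something with over 40 N, if the wrist force passes 120 N, or if a joint passes its speed limit or range.

## Working session

There is one attempt and no reset: what is moved stays moved. The work goes in short steps, Python scripts to look and compute and a tool call to move; the robot and the scene stay as the last step left them, time stands still between calls to the robot, and variables do not carry over. Pictures are saved under pics/ and viewed, about 8 in all and at most 12, crops included, and the job is handed in when it is done.

Besides the shell and the picture viewer there is one more tool, called after "Request:" as name(argument=value, ...), one argument or row to a line, values as JSON. move_arm: Moves the arm, as the interface text tells. Its arguments: {"type":"object","properties":{"deltas":{"type":"array","items":{"type":"array"}},"jaw":{"type":"number"},"squeeze":{"type":"number"}},"required":["deltas"]}

```bash
ls; mkdir -p pics; cat > h.py <<'E'
import numpy as np, cv2
from bench import r
from scipy.spatial.transform import Rotation as R
def save(img,name,crop=None,scale=1):
    if crop: x0,y0,x1,y1=crop; img=img[y0:y1,x0:x1]
    if scale!=1: img=cv2.resize(img,None,fx=scale,fy=scale,interpolation=cv2.INTER_CUBIC)
    cv2.imwrite('pics/'+name,img[...,::-1])
E
python3 - <<'E'
from h import *
print(r.sense())
for n in("scene","top","wrist"): print(n,r.get_calibration(n))
for n in("scene","top"):
    p,d=r.snapshot(n); np.savez('pics/'+n,p=p,d=d); save(p,n+'0.png')
E
```

```text
pics
{'time': 0.0, 'joint_pos': array([-7.94350008e+01,  7.51814385e+00,  8.53294711e+01,  8.36368897e-04,
        8.72624496e+01, -4.89289724e+00]), 'qd': array([-0.03257113,  0.11284979, -0.02413044,  0.01223652, -0.03327774,
       -0.01951357]), 'joint_efforts': array([ 2.92750432e-03, -5.69394028e+01, -5.00546014e+01,  1.18887447e-04,
        1.45796745e-02, -3.49170523e-05]), 'tool_pos': array([ 159.84332768, -577.73533025,  230.21096034]), 'tcp_rot': array([-95.32773604,  89.88993226, 100.13011967]), 'ft_force': array([0.16441545, 0.22015642, 0.65424569]), 'wrist_torque': array([ 0.01903907, -0.05976251,  0.09024621]), 'finger_gap': 85.22608230652817}
scene {'fovy': 46.331307812870975, 'cx': 321.37734380813606, 'cy': 247.19721892916792, 'position': array([-231.14818143,  503.294029  , 1004.06514648]), 'attitude': array([-132.82142375,   -0.64563304, -128.90141716])}
top {'fovy': 45.31113303441677, 'cx': 321.36969471428876, 'cy': 237.8315145416723, 'position': array([ 405.19512041, -126.06568749, 1391.789364  ]), 'attitude': array([-174.94356165,   -0.46187994,  -90.68831866])}
wrist {'fovy': 65.70646984690485, 'cx': 318.63887604756815, 'cy': 234.67858123016345, 'tool_from_camera': array([[-1.09326007e-03, -2.72411051e-01,  9.62180349e-01,
        -1.42757219e+02],
       [ 9.99999012e-01, -1.14796985e-03,  8.11219345e-04,
        -3.74162891e-01],
       [ 8.83568921e-04,  9.62180285e-01,  2.72412037e-01,
        -6.85252991e+01],
       [ 0.00000000e+00,  0.00000000e+00,  0.00000000e+00,
         1.00000000e+00]])}
```

View pics/top0.png

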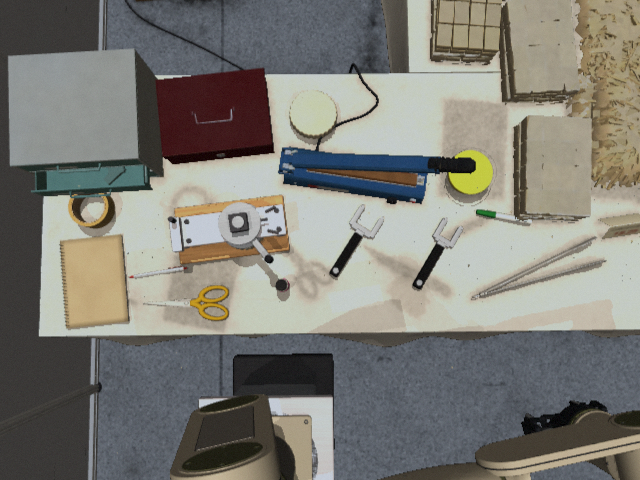

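View pics/scene0.png

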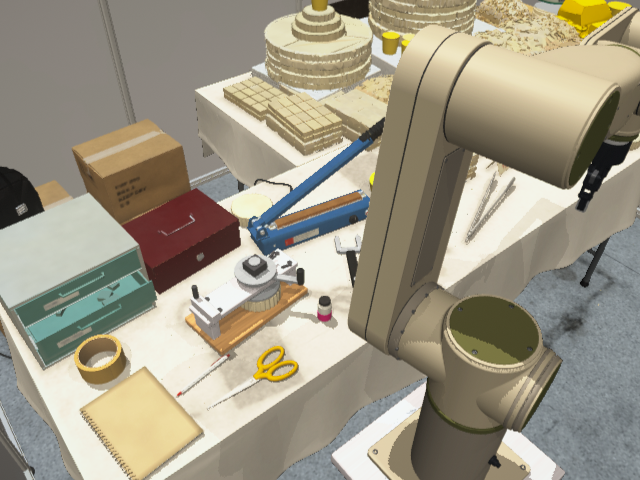

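The top view shows the press at about (240,222), its rest at the left (~177,235), lever post at (268,258), the ink bottle at (282,284) and the spanners at (355,240) and (437,253). I'll enlarge both.

```bash
cat >> h.py <<'E'
def cam(n):
    c=r.get_calibration(n); f=240/np.tan(np.radians(c['fovy']/2))
    return c,f,R.from_euler('xyz',c['attitude'],degrees=True)
def ray(n,u,v):
    c,f,A=cam(n); d=A.apply([(u-c['cx'])/f,(v-c['cy'])/f,1]); return c['position'],d
def onz(n,u,v,z):
    p,d=ray(n,u,v); return p+d*(z-p[2])/d[2]
E
python3 - <<'E'
from h import *
p=np.load('pics/top.npz')['p']
a=cv2.resize(p[185:305,160:300],(700,600),interpolation=cv2.INTER_CUBIC)
cv2.imwrite('pics/a.png',a[...,::-1])
b=cv2.resize(p[195:300,320:470],(800,560),interpolation=cv2.INTER_CUBIC)
cv2.imwrite('pics/b.png',b[...,::-1])
for q in [(240,222,128),(177,235,106),(268,258,126),(282,284,62),(355,240,20),(437,253,20)]: print(q,onz('top',*q))
d=np.load('pics/top.npz')['d']; 
for u,v in [(240,222),(177,235),(268,258),(282,284),(350,250),(430,270)]:
    pp,dd=ray('top',u,v); print(u,v,pp+dd*d[v,u])
E
```

```text
(240, 222, 128) [554.0345613   41.75777365 128.        ]
(177, 235, 106) [528.86209182 185.7099336  106.        ]
(268, 258, 126) [473.82149152 -19.58433273 126.        ]
(282, 284, 62) [416.95994104 -46.20358512  62.        ]
(355, 240, 20) [ 520.31032158 -219.07774912   20.        ]
(437, 253, 20) [ 486.86328093 -414.89260598   20.        ]
240 222 [554.11098284  41.84394252 127.35110797]
177 235 [528.80472857 185.56531568 106.59641669]
268 258 [473.91687608 -19.4363331  124.24066522]
282 284 [416.93456456 -46.37584606  64.86832876]
350 250 [ 496.31561484 -206.58588851   21.97740205]
430 270 [ 446.62970625 -398.29426204   13.17875737]
```

View pics/a.png

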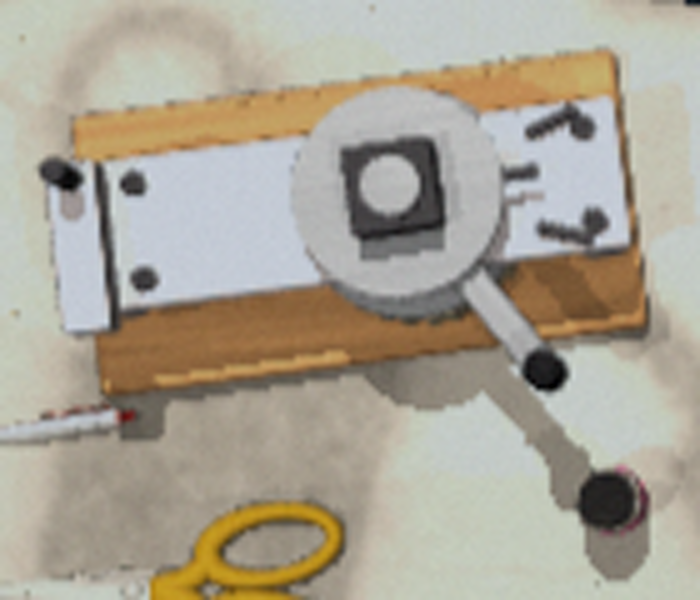

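View pics/b.png

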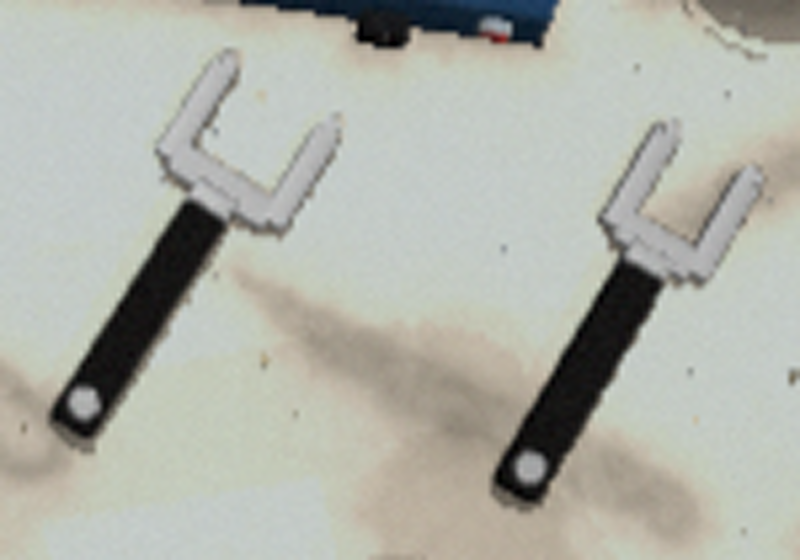

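```bash
cat >> h.py <<'E'
def toolR(s): return R.from_euler('xyz',s['tcp_rot'],degrees=True)
def plan(target,yaw_z):
    """target TCP world; yaw_z: desired world yaw (deg) of tool z. -> shift in tool axes, turn about tool x"""
    s=r.sense(); T=toolR(s); d=T.inv().apply(np.array(target)-s['tool_pos'])
    w=np.array([np.cos(np.radians(yaw_z)),np.sin(np.radians(yaw_z)),0]); l=T.inv().apply(w)
    return np.round(d,1), round(float(np.degrees(np.arctan2(-l[1],l[2]))),1)
E
python3 - <<'E'
from h import *
s=r.sense(); print(toolR(s).as_matrix().round(2))
P={}
def pt(n,x0,y0,sc,X,Y,z): P[n]=onz('top',x0+(X+.5)/sc-.5,y0+(Y+.5)/sc-.5,z); print(n,P[n].round(1))
A=lambda n,X,Y,z: pt(n,160,185,5,X,Y,z)
B=lambda n,X,Y,z: pt(n,320,195,16/3,X,Y,z)
A('button',389,184,132);A('collar',397,190,106)
for i,q in enumerate([(340,148),(432,136),(445,230),(360,238)]): A('hc%d'%i,*q,128)
A('post',55,171,140);A('lever',546,370,126);A('ink',607,500,62)
for i,q in enumerate([(48,165),(98,163),(118,328),(68,332)]): A('rest%d'%i,*q,106)
A('bL',105,392,18);A('bR',648,325,18);A('brTR',612,97,84);A('brBR',630,247,84)
B('hole',84,404,20);B('tipL',230,52,12);B('tipR',335,118,12);B('thrL',195,140,12);B('thrR',265,193,12)
B('front',208,208,20);B('tail',72,428,20)
B('n_hole',530,467,20);B('n_front',643,268,20);B('nL',672,124,12);B('nR',755,170,12)
print('gap',np.linalg.norm(P['thrL']-P['thrR']),'tips',np.linalg.norm(P['tipL']-P['tipR']), np.linalg.norm(P['nL']-P['nR']))
yaw=lambda a,b:np.degrees(np.arctan2(*(P[b]-P[a])[[1,0]]))
print('sp yaw',yaw('hole','front'),yaw('tail','front'), yaw('tipL','tipR')+90,'n',yaw('n_hole','n_front'))
print('frame yaw',yaw('bL','bR')+90, 'tail-front',np.linalg.norm(P['tail']-P['front']), 'lever r',np.linalg.norm((P['lever']-P['button'])[:2]))
print('head yaws',yaw('hc0','hc1')+90,yaw('hc0','hc3')+180)
d=np.load('pics/top.npz')['d']
for X,Y in [(200,230),(250,260),(560,180)]:
    u,v=160+X//5,185+Y//5; pp,dd=ray('top',u,v); print('bridge',pp+dd*d[v,u])
E
```

```text
[[-0.    0.27 -0.96]
 [ 0.   -0.96 -0.27]
 [-1.   -0.   -0.  ]]
button [555.   46.9 132. ]
collar [555.3  46.9 106. ]
hc0 [571.7  69.2 128. ]
hc1 [576.6  28.5 128. ]
hc2 [534.7  22.8 128. ]
hc3 [531.6  60.3 128. ]
post [561.3 191.8 140. ]
lever [472.5 -21.3 126. ]
ink [415.6 -43.9  62. ]
rest0 [568.3 203.6 106. ]
rest1 [569.  181.2 106. ]
rest2 [494.6 171.5 106. ]
rest3 [493.  193.8 106. ]
bL [470.2 197.8  18. ]
bR [499.2 -61.3  18. ]
brTR [599.7 -48.6  84. ]
brBR [530.5 -56.4  84. ]
hole [ 448.3 -171.    20. ]
tipL [ 607.5 -239.8   12. ]
tipR [ 576.7 -286.9   12. ]
thrL [ 567.4 -223.2   12. ]
thrR [ 542.9 -254.5   12. ]
front [ 535.6 -228.    20. ]
tail [ 437.6 -165.4   20. ]
n_hole [ 417.8 -369.8   20. ]
n_front [ 506.3 -423.1   20. ]
nL [ 572.3 -440.    12. ]
nR [ 550.9 -477.    12. ]
gap 39.717935675932324 tips 56.230788966353074 42.78692162991936
sp yaw -33.12539813754983 -32.533888738296746 -33.11505293919586 n -31.025945239898654
frame yaw 6.398408329032151 tail-front 116.2514865209627 lever r 107.07739956555464
head yaws 6.881339475106415 12.518879929781065
bridge [539.98972876 139.61334677  79.78999031]
bridge [525.48501071 115.77504262  84.72369347]
bridge [560.20284899 -25.84751353  88.25701792]
```

```bash
python3 -c "
from h import *
print(plan([519.5,-217.5,140],-33))"
```

```text
(array([  90.8, -251.2, -442.7]), -131.5)
```

Request:
move_arm(
  deltas=[
    [[5,-20,-36],-10.5],
    [[10,-42,-74],-21],
    [[20,-64,-112],-32],
    [[28,-86,-151],-42],
    [[36,-108,-190],-53],
    [[45,-130,-229],-63],
    [[54,-152,-268],-74],
    [[63,-174,-307],-84],
    [[72,-196,-346],-95],
    [[80,-218,-384],-105],
    [[88,-240,-422],-116],
    [[91,-251,-443],-126],
  ],
  jaw=1,
)

```text
time: 1.6
tool_pos: [520.5, -215.5, 138.6]
tcp_rot: [159.7, 89.8, 121.6]
ft_force: [0.1, -0.1, -0.7]
finger_gap: 85.3
```

```bash
cat >> h.py <<'E'
def wpx(s,u,v,z):
    c,f,_=cam_w(); dx,dy=u-c['cx'],v-c['cy']; rr=np.hypot(dx,dy); th=rr/f
    k=np.sin(th)/rr if rr>0 else 0
    d=np.array([dx*k,dy*k,np.cos(th)]); M=c['tool_from_camera']; T=toolR(s)
    o=s['tool_pos']+T.apply(M[:3,3]); w=T.apply(M[:3,:3]@d); return o+w*(z-o[2])/w[2]
def cam_w():
    c=r.get_calibration('wrist'); return c,240/np.tan(np.radians(c['fovy']/2)),None
E
python3 - <<'E'
from h import *
s=r.sense(); p,d=r.snapshot('wrist'); np.savez('pics/w1',p=p,d=d); save(p,'w1.png'); print(s['time'],s['tool_pos'],s['tcp_rot'],s['joint_pos']); print(plan([519.5,-217.5,60],-33))
E
```

```text
1.6 [ 520.51194178 -215.48060458  138.63904885] [159.71670354  89.81285213 121.61961277] [-27.76497152   5.56049982  97.16892335   0.09764919  77.43165506
 -79.68926359]
(array([78.4, -4.3,  0.6]), -4.5)
```

View pics/w1.png

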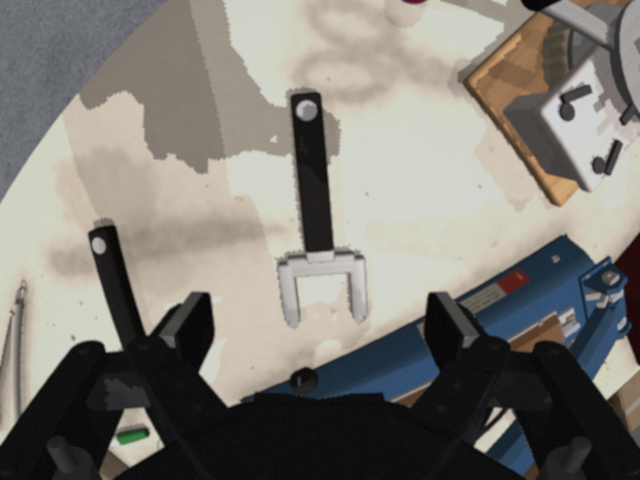

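The handle runs from (306,92) to (319,252) and the prong tips are at (291,325) and (361,320). Next I compute the world positions.

```bash
python3 - <<'E'
from h import *
s=r.sense()
t=wpx(s,306,92,20); f=wpx(s,319,252,20); a=wpx(s,291,326,12); b=wpx(s,361,321,12)
print(t,f,a,b,np.linalg.norm(t-f),np.linalg.norm(a-b))
yaw=np.degrees(np.arctan2(*(f-t)[[1,0]])); print(yaw)
u=(f-t)/np.linalg.norm(f-t); print('grip',f-19*u,t+98*u,(a+b)/2-88*u)
g=f-19.5*u
print(plan([*g[:2],40],yaw),plan([*g[:2],4],yaw))
E
```

```text
[ 438.56170262 -161.13278914   20.        ] [ 535.71693733 -224.59640023   20.        ] [ 575.07390663 -284.12345626   12.        ] [ 606.80826753 -235.51068258   12.        ] 116.04641125475965 58.05403884643612
-33.15331839704091
grip [ 519.80994427 -214.20565572   20.        ] [ 520.60829845 -214.72715557   20.        ] [ 517.26659287 -211.6915159    12.        ]
(array([98.5, -1.6, -1.6]), -4.4) (array([134.5,  -1.7,  -1.5]), -4.4)
```

Request:
move_arm(
  deltas=[
    [[25,-1,-1],-4.4],
    [[60,-1,-1],-4.4],
    [[95,-1,-1],-4.4],
    [[120,-1,-1],-4.4],
    [[131,-1,-1],-4.4],
    [[134,-1,-1],-4.4],
    [[134,-1,-1],-4.4],
  ],
)

```text
time: 2.52
tool_pos: [520.8, -214.1, 5.4]
tcp_rot: [117.9, 89.8, 84.7]
ft_force: [0.3, 0.7, -0.4]
finger_gap: 85.3
```

Request:
move_arm(
  deltas=[
    [[0,0,0],0],
    [[0,0,0],0],
    [[0,0,0],0],
    [[0,0,0],0],
    [[0,0,0],0],
    [[0,0,0],0],
    [[0,0,0],0],
    [[0,0,0],0],
  ],
  jaw=-1,
  squeeze=60,
)

```text
time: 3.52
tool_pos: [521.3, -214.4, 6.0]
tcp_rot: [100.6, 89.8, 67.5]
ft_force: [0.0, 0.2, 5.4]
finger_gap: 20.3
```

Request:
move_arm(
  deltas=[
    [[-10,0,0],0],
    [[-40,0,0],0],
    [[-80,0,0],0],
    [[-120,0,0],0],
    [[-155,0,0],0],
    [[-165,0,0],0],
  ],
)

```text
time: 4.28
tool_pos: [522.3, -215.4, 173.8]
tcp_rot: [41.9, 89.7, 8.7]
ft_force: [0.8, 0.6, -2.5]
finger_gap: 20.5
```

```bash
python3 -c "
from h import *
s=r.sense();print(s['finger_gap'],s['ft_force'],s['tool_pos'],s['tcp_rot'])
print(plan([541,168,170],-83.4))"
```

```text
20.488542430124586 [ 0.82796265  0.63183703 -2.52770024] [ 522.31032774 -215.37187862  173.82789737] [41.8730435  89.71632372  8.71322515]
(array([   4.2,  331.1, -194.1]), 50.2)
```

Request:
move_arm(
  deltas=[
    [[0,18,-10],4],
    [[0,45,-26],8],
    [[0,77,-45],13],
    [[0,110,-64],17],
    [[0,143,-84],22],
    [[0,176,-103],26],
    [[0,209,-122],31],
    [[0,242,-142],35],
    [[0,275,-161],40],
    [[0,308,-180],45],
    [[0,326,-191],49],
    [[0,331,-194],50],
  ],
)

```text
time: 5.78
tool_pos: [539.8, 168.8, 172.3]
tcp_rot: [90.6, 89.9, 7.5]
ft_force: [-0.4, -0.2, -3.3]
finger_gap: 20.2
```

Request:
move_arm(
  deltas=[
    [[0,0,0],0],
    [[0,0,0],0],
    [[0,0,0],0],
  ],
)

```text
time: 6.15
tool_pos: [539.8, 167.9, 172.2]
tcp_rot: [85.0, 89.9, 1.9]
ft_force: [0.1, -0.3, -2.2]
finger_gap: 20.3
```

```bash
python3 - <<'E'
from h import *
s=r.sense(); p,d=r.snapshot('wrist'); np.savez('pics/w2',p=p,d=d,tp=s['tool_pos'],tr=s['tcp_rot']); save(p,'w2.png'); print(s['time'],s['tool_pos'],s['tcp_rot'],s['joint_pos'],s['finger_gap'])
print(plan([541,168,170],-83.4))
E
```

```text
6.15 [539.84068094 167.93204781 172.21313613] [85.03701543 89.89457389  1.92142317] [ 1.20958365e+01  4.03136664e+00  9.51673921e+01 -1.88711892e-02
  8.06974735e+01  5.21446241e+00] 20.32885580171441
(array([2.3, 1.1, 0.2]), 0.3)
```

View pics/w2.png

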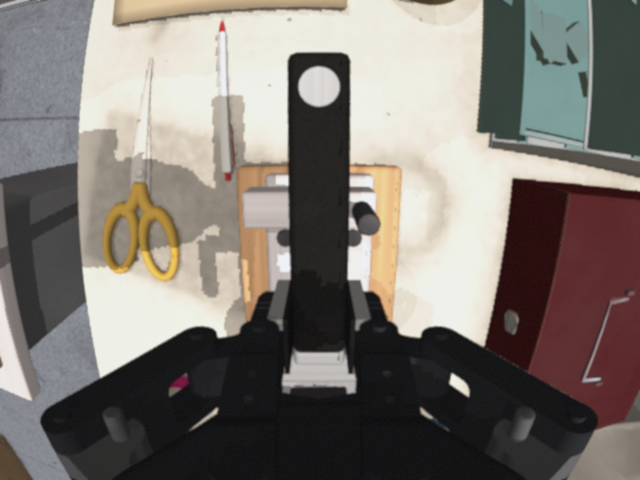

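```bash
python3 - <<'E'
from h import *
s=r.sense()
print('post top',wpx(s,371,225,140),'rest -x end',wpx(s,243,190,106),wpx(s,243,228,106))
y=6.6*np.pi/180; h=np.array([555,46.9]); ux=np.array([np.cos(y),np.sin(y)]); uy=np.array([-ux[1],ux[0]])
print('pred post',h+145*uy+24*ux,'rest ends',h+156*uy-45*ux,h+134*uy-45*ux)
# handle: tail and grip in image
print('tail',wpx(s,319,54,185),'near',wpx(s,319,340,185))
p,d=r.snapshot('top'); save(p,'t2.png',(150,170,310,290),5)
E
```

```text
post top [561.89431605 195.3502143  140.        ] rest -x end [491.83255477 199.23345542 106.        ] [493.46322202 176.62026631 106.        ]
pred post [562.17505955 193.69754262] rest ends [492.36803007 196.69397966] [494.89664738 174.83977882]
tail [527.82328571 264.28640523 185.        ] near [540.8377419  155.80801031 185.        ]
```

View pics/t2.png

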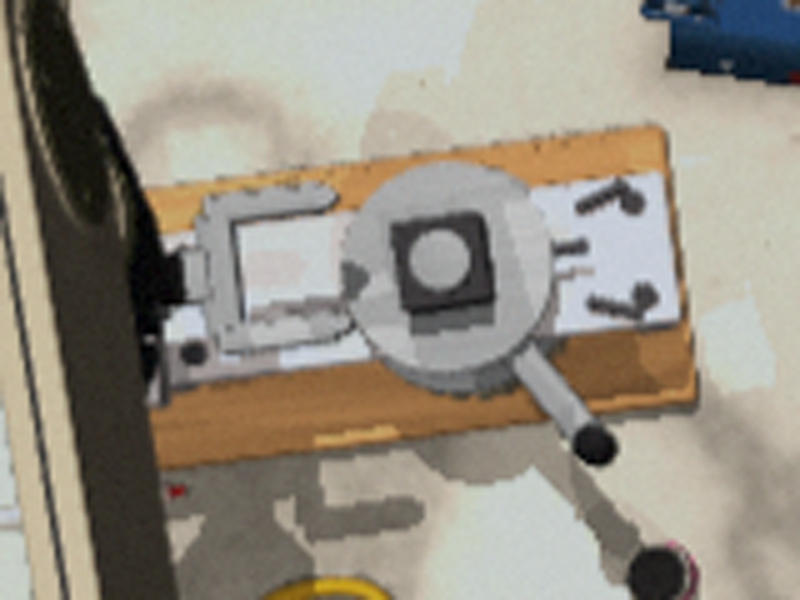

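Top view with jaw and head both visible: prong tips at (335,190) and (350,322), head corners at (390,225), (485,211), (497,300), (405,312). I'll measure them relative to each other in the same camera.

```bash
python3 - <<'E'
from h import *
q=lambda X,Y,z: onz('top',150+(X+.5)/5-.5,170+(Y+.5)/5-.5,z)
s=r.sense(); zt=s['tool_pos'][2]-6+12
pa,pb=q(337,192,zt),q(352,322,zt); ta,tb=q(241,222,zt),q(246,316,zt); ca,cb=q(203,203,zt),q(222,350,zt)
print('prong tips',pa,pb,np.linalg.norm(pa-pb)); print('throat',ta,tb,np.linalg.norm(ta-tb)); print('outer back',ca,cb,np.linalg.norm(ca-cb))
yw=lambda a,b:np.degrees(np.arctan2(*(b-a)[[1,0]]))
print('yaws',yw(ca,pa),yw(cb,pb),yw(ta,tb)+90,yw(ca,cb)+90, yw(pa,pb)+90)
H=[q(*c,128) for c in [(390,225),(485,211),(497,300),(405,312)]]
for h in H: print(h)
print('head c',np.mean(H,0),'button',q(441,260,132),'collar',q(448,265,106))
print('head yaws',yw(H[0],H[1]),yw(H[3],H[2]),yw(H[3],H[0]),yw(H[2],H[1]))
print('jawc est', (ca+cb)/2+37*(pa+pb-ca-cb)/np.linalg.norm(pa+pb-ca-cb), 'tcp',s['tool_pos'],s['tcp_rot'])
E
```

```text
prong tips [578.57703034  83.89267051 178.44815611] [522.99752265  77.33213023 178.44815611] 55.96536754498476
throat [566.17403595 124.53457333 178.44815611] [526.05289318 122.14540166 178.44815611] 40.19221614689226
outer back [574.48283658 140.70154962 178.44815611] [511.72114308 132.17810409 178.44815611] 63.337818830938325
yaws -85.87784252078578 -78.38183920173752 -86.59212126492486 -82.2661754955077 -83.26802358388574
[570.80877064  69.15642473 128.        ]
[576.59187566  27.17841675 128.        ]
[536.93278577  21.90937539 128.        ]
[532.06472912  62.45758811 128.        ]
head c [554.0995403   45.17545124 128.        ] button [554.5037464   46.06683338 132.        ] collar [555.28817979  46.47465775 106.        ]
head yaws -82.15601602247942 -83.15406300095837 9.8094465078973 7.567902692103634
jawc est [548.1478778   99.78550904 178.44815611] tcp [539.9703     168.18118256 172.44815611] [88.31702379 89.86908336  5.19985767]
```

Request:
move_arm(
  deltas=[
    [[10,0,0],0],
    [[25,0,0],0],
    [[40,0,0],0],
    [[52,0,0],0],
    [[57,0,0],0],
    [[57,0,0],0],
    [[57,0,0],0],
  ],
)

```text
time: 7.12
tool_pos: [540.6, 168.3, 116.1]
tcp_rot: [90.7, 89.8, 7.6]
ft_force: [0.9, 0.1, -3.4]
finger_gap: 20.6
```

```bash
python3 - <<'E'
from h import *
s=r.sense(); print(s['time'],s['tool_pos'],s['ft_force'],s['wrist_torque'])
p,d=r.snapshot('top'); save(p,'t3.png',(150,170,310,290),5); np.savez('pics/t3',p=p,d=d)
h=np.array([554.5,46.3]); y=np.radians(6.8); t=h+np.array([-np.sin(y),np.cos(y)])*62
print(plan([*t,s['tool_pos'][2]],-83.2))
E
```

```text
7.125 [540.56314025 168.31602361 116.10535765] [ 0.86421246  0.07281942 -3.41354711] [ 0.01350094 -0.03085029  0.0119374 ]
(array([ 0.1, -0.7, 60.8]), 0.1)
```

View pics/t3.png

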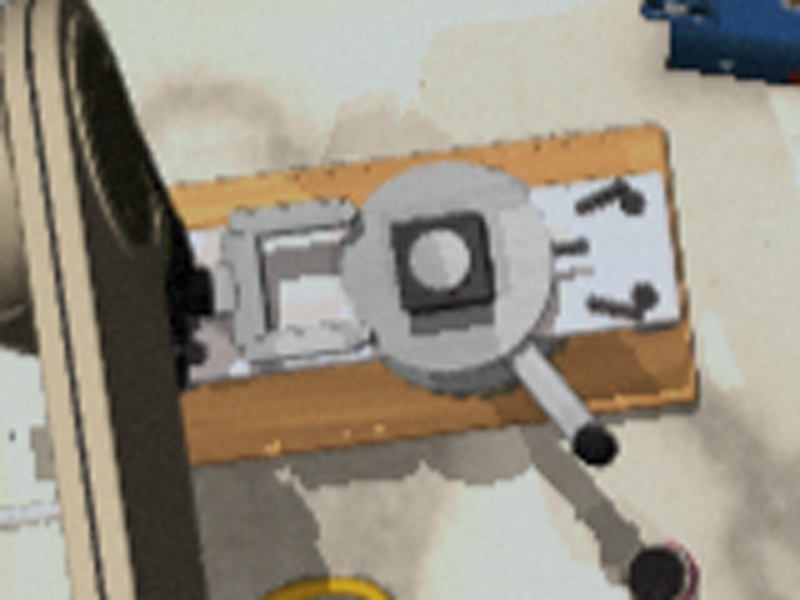

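Jaw centreline runs from (240,286) to (360,272) and extrapolates to the head's centre (444,262): aligned. Now I slide it on.

Request:
move_arm(
  deltas=[
    [[0,0,5],0],
    [[0,-0.3,10],0],
    [[0,-0.5,15],0],
    [[0,-0.5,20],0],
    [[0,-0.5,25],0],
    [[0,-0.5,29],0],
    [[0,-0.5,33],0],
    [[0,-0.5,37],0],
    [[0,-0.5,40],0],
    [[0,-0.5,42],0],
  ],
)

```text
time: 8.43
tool_pos: [545.2, 126.4, 116.2]
tcp_rot: [91.2, 89.8, 8.1]
ft_force: [0.2, 0.5, -3.0]
finger_gap: 20.2
```

```bash
python3 - <<'E'
from h import *
s=r.sense(); print(s['time'],s['tool_pos'],s['ft_force'],s['wrist_torque'],s['finger_gap'])
p,d=r.snapshot('top'); save(p,'t4.png',(180,180,300,270),6); np.savez('pics/t4',p=p,d=d)
h=np.array([554.5,46.3]); y=np.radians(6.8); t=h+np.array([-np.sin(y),np.cos(y)])*62
print(plan([*t,s['tool_pos'][2]],-83.2))
E
```

```text
8.425 [545.19133006 126.40332452 116.2259023 ] [ 0.23450189  0.49842655 -3.01616177] [-0.02687201 -0.00435747 -0.02752515] 20.233698893487237
(array([-0. , -0.2, 18.5]), 0.1)
```

View pics/t4.png

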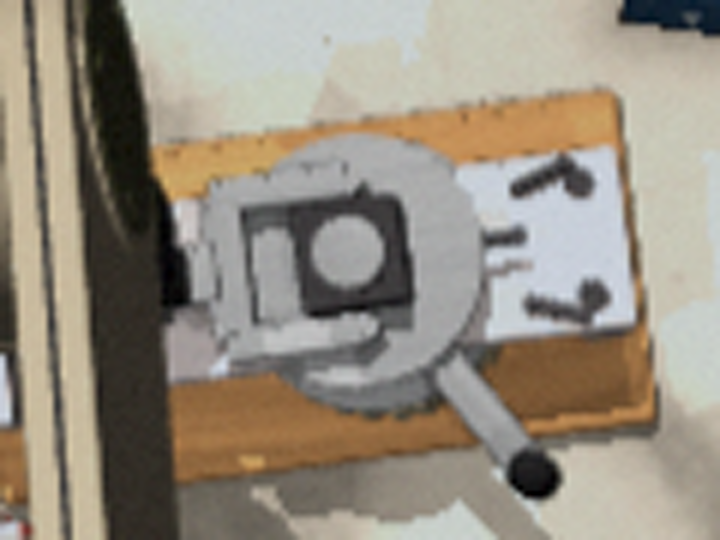

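The prongs straddle the head with no side force; about 16 mm remains (throat at x≈253, head face at x≈297).

Request:
move_arm(
  deltas=[
    [[0,0,4],0],
    [[0,0,8],0],
    [[0,0,11],0],
    [[0,0,14],0],
    [[0,0,15],0],
    [[0,0,16],0],
    [[0,0,16],0],
  ],
)

```text
time: 9.35
tool_pos: [547.1, 110.4, 116.2]
tcp_rot: [89.5, 89.8, 6.3]
ft_force: [-0.1, 0.2, -3.0]
finger_gap: 20.6
```

Request:
move_arm(
  deltas=[
    [[0,0,1],0],
    [[0,0,2],0],
    [[0,0,3],0],
    [[0,0,4],0],
    [[0,0,4],0],
  ],
)

```text
time: 9.98
tool_pos: [547.4, 108.3, 116.4]
tcp_rot: [128.4, 89.7, 45.3]
ft_force: [-1.7, 8.6, -1.8]
finger_gap: 20.5
```

Request:
move_arm(
  deltas=[
    [[2,0,0],0],
    [[3.5,0,0],0],
    [[4.5,0,0],0],
    [[4.5,0,0],0],
  ],
)

```text
time: 10.48
tool_pos: [547.5, 108.5, 112.0]
tcp_rot: [129.6, 89.7, 46.6]
ft_force: [-0.6, 4.3, -1.2]
finger_gap: 20.6
```

Request:
move_arm(
  deltas=[
    [[0.7,0,0.3],0],
    [[1.2,0,0.6],0],
    [[1.2,0,0.6],0],
  ],
)

```text
time: 10.85
tool_pos: [547.6, 108.5, 112.0]
tcp_rot: [134.6, 89.7, 51.5]
ft_force: [-6.2, 4.5, 8.1]
finger_gap: 20.3
```

```bash
python3 - <<'E'
from h import *
s=r.sense(); print(s['time'],s['tool_pos'],s['ft_force'],s['wrist_torque'],s['finger_gap'], plan([500,0,150],-83)[1])
E
```

```text
10.85 [547.60042762 108.47599177 111.95999978] [-6.2478997   4.53534317  8.14522823] [0.74775294 1.12638605 0.01794443] 20.29867250856409 -0.1
```

Request:
move_arm(
  deltas=[
    [[0,0,0],0],
    [[0,0,0],0],
    [[0,0,0],0],
    [[0,0,0],0],
  ],
  jaw=0.2,
)

```text
time: 11.35
tool_pos: [547.6, 108.3, 111.8]
tcp_rot: [134.8, 89.7, 51.7]
ft_force: [0.1, -0.2, -0.3]
finger_gap: 51.5
```

Request:
move_arm(
  deltas=[
    [[-10,0,0],0],
    [[-40,0,0],0],
    [[-80,0,0],0],
    [[-110,0,0],0],
    [[-120,0,0],0],
    [[-120,0,0],0],
  ],
)

```text
time: 12.1
tool_pos: [547.4, 107.7, 232.3]
tcp_rot: [127.3, 89.6, 44.2]
ft_force: [0.1, -0.0, 0.1]
finger_gap: 51.1
```

```bash
python3 - <<'E'
from h import *
s=r.sense(); print(s['time'],s['tool_pos'],s['ft_force'],s['finger_gap'])
p,d=r.snapshot('wrist'); np.savez('pics/w5',p=p,d=d)
q,d=r.snapshot('top'); np.savez('pics/t5',p=q,d=d)
a=cv2.resize(q[180:300,160:300],(560,480),interpolation=cv2.INTER_CUBIC)
cv2.imwrite('pics/m5.png',np.hstack([cv2.resize(p[:,120:520],(0,0),fx=.6,fy=1)if 0 else cv2.resize(p[200:480,180:460],(240,240)),a[:240,:560]])[...,::-1]) if 0 else None
# look: press and handle side by side
b=cv2.resize(p,(480,360)); c=cv2.resize(a,(420,360))
m=np.vstack([np.zeros((0,0,3),np.uint8)]) if 0 else None
cv2.imwrite('pics/m5.png',np.hstack([cv2.resize(p[40:440,120:520],(400,400)),cv2.resize(a[:,:],(400,343),interpolation=cv2.INTER_CUBIC).__class__(0) if 0 else cv2.copyMakeBorder(cv2.resize(a,(400,343)),0,57,0,0,cv2.BORDER_CONSTANT)])[...,::-1])
E
```

```text
12.1 [547.44904154 107.72436614 232.25716285] [ 0.0533452  -0.01275668  0.09974625] 51.051173968984195
```

View pics/m5.png

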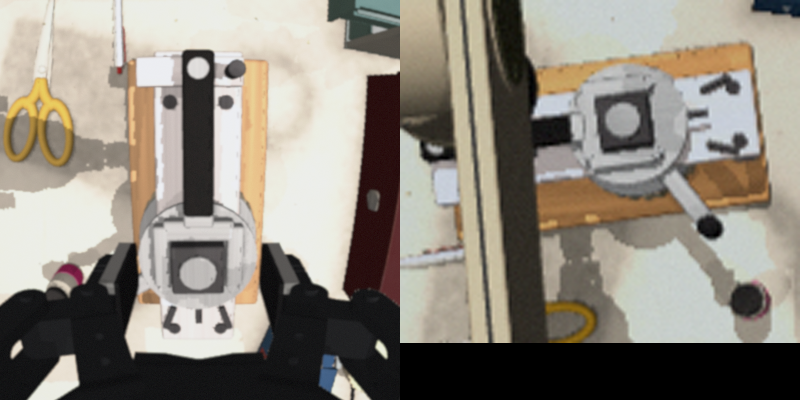

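The spanner is fully on the head, with its handle over the rest on the robot's side of the post. Next I go beside the lever post.

```bash
cat >> h.py <<'E'
H=np.array([554.6,46.4])
def lp(phi,off,rad=105):
    a=np.radians(phi); return H+rad*np.array([np.cos(a),np.sin(a)])-off*np.array([np.sin(a),-np.cos(a)])
def arc(phi0,dphis,off,z):
    for d in dphis: print(d,*plan([*lp(phi0-d,off),z],phi0-d+90))
E
python3 - <<'E'
from h import *
# refine lever from t5 (crop origin 160,180, display scale 400/140)
k=400/140
P=onz('top',160+(710-400+.5)/k-.5,180+(227+.5)/k-.5,126); v=P[:2]-H
print(P,np.linalg.norm(v),np.degrees(np.arctan2(v[1],v[0])))
print(lp(-140.4,36)); arc(-140.4,[0],36,150)
E
```

```text
[471.33862059 -19.95973083 126.        ] 106.47098748499447 -141.44498144033054
[496.64337314 -48.26799566]
0 [ 79.5 -68.4 149.1] -32.7
```

Request:
move_arm(
  deltas=[
    [[0,-10,22],-5],
    [[5,-22,50],-11],
    [[20,-36,80],-18],
    [[40,-50,110],-25],
    [[65,-62,136],-31],
    [[79,-68,149],-32.7],
    [[79,-68,149],-32.7],
  ],
  jaw=-1,
)

```text
time: 13.08
tool_pos: [494.8, -48.5, 147.6]
tcp_rot: [176.4, 89.6, 125.9]
ft_force: [-0.1, 0.1, -0.1]
finger_gap: 0.3
```

```bash
python3 - <<'E'
from h import *
s=r.sense(); print(s['tool_pos'],s['finger_gap'],s['joint_pos']); arc(-140.4,[0],36,102); arc(-140.4,[0],20,102)
E
```

```text
[494.76994624 -48.4931457  147.57379051] 0.27795932661862965 [-11.69646695  -5.13685051 106.92443324   0.2591769   78.49075932
 -51.25824573]
0 [45.6  1.6  1.3] -0.1
0 [ 45.7   1.5 -14.7] -0.1
```

Request:
move_arm(
  deltas=[
    [[15,1.5,1],0],
    [[32,1.5,1],0],
    [[44,1.5,1],0],
    [[45.5,1.5,1],0],
    [[45.5,1.5,-5],0],
    [[45.5,1.5,-9],0],
    [[45.5,1.5,-13],0],
    [[45.5,1.5,-13],0],
  ],
)

```text
time: 14.08
tool_pos: [487.5, -37.0, 102.5]
tcp_rot: [172.5, 89.6, 122.1]
ft_force: [0.6, -0.0, 0.9]
finger_gap: -0.3
```

```bash
python3 - <<'E'
from h import *
s=r.sense(); print(s['tool_pos'],s['ft_force'],s['joint_pos'][5]); arc(-140.4,[0,3,6,9,12,15,18,21,24,27],20,102)
E
```

```text
[487.51129173 -37.01922672 102.50586833] [ 0.61039738 -0.04586678  0.90466993] -50.1576191027168
0 [ 0.5 -0.1 -1.5] -0.1
3 [ 0.5 -1.  -7. ] 2.9
6 [  0.6  -1.7 -12.6] 5.9
9 [  0.6  -2.  -18.2] 8.9
12 [  0.6  -2.  -23.8] 11.9
15 [  0.7  -1.8 -29.4] 14.9
18 [  0.7  -1.2 -34.9] 17.9
21 [  0.8  -0.4 -40.5] 20.9
24 [  0.8   0.8 -45.9] 23.9
27 [  0.8   2.2 -51.4] 26.9
```

Request:
move_arm(
  deltas=[
    [[0,-0.3,-3],1],
    [[0,-1,-7],3],
    [[0,-1.4,-10],4.5],
    [[0,-1.7,-12.6],6],
    [[0,-1.9,-15.4],7.5],
    [[0,-2,-18.2],9],
    [[0,-2,-21],10.5],
    [[0,-2,-23.8],12],
    [[0,-1.9,-26.6],13.5],
    [[0,-1.8,-29.4],15],
  ],
)

```text
time: 15.32
tool_pos: [467.2, -15.5, 102.7]
tcp_rot: [-169.9, 89.7, 124.5]
ft_force: [1.4, -3.7, 0.7]
finger_gap: 0.1
```

```bash
python3 - <<'E'
from h import *
s=r.sense(); print(s['tool_pos'],s['ft_force'],s['wrist_torque']); arc(-155.4,[0,3,6,9,12,15,18,21,24],20,102)
E
```

```text
[467.22965552 -15.52062598 102.6790227 ] [ 1.41285324 -3.65905095  0.70287527] [-0.71164606 -0.14886083 -0.01699644]
0 [0.7 0.2 0.1] -0.2
3 [ 0.7 -0.7 -5.4] 2.8
6 [  0.7  -1.3 -11. ] 5.8
9 [  0.8  -1.7 -16.6] 8.8
12 [  0.8  -1.7 -22.2] 11.8
15 [  0.8  -1.5 -27.8] 14.8
18 [  0.9  -0.9 -33.3] 17.8
21 [  0.9  -0.1 -38.9] 20.8
24 [  0.9   1.  -44.4] 23.8
```

Request:
move_arm(
  deltas=[
    [[0,-0.4,-2.7],1.5],
    [[0,-0.7,-5.4],3],
    [[0,-1,-8.2],4.5],
    [[0,-1.3,-11],6],
    [[0,-1.5,-13.8],7.5],
    [[0,-1.7,-16.6],9],
    [[0,-1.7,-19.4],10.5],
    [[0,-1.7,-22.2],12],
    [[0,-1.6,-25],13.5],
    [[0,-1.5,-27.8],15],
    [[0,-1.2,-30.5],16.5],
    [[0,-0.9,-33.3],18],
  ],
)

```text
time: 16.82
tool_pos: [451.9, 14.6, 102.6]
tcp_rot: [-141.3, 89.6, 135.0]
ft_force: [-2.2, -4.7, 0.8]
finger_gap: 0.1
```

```bash
python3 - <<'E'
from h import *
s=r.sense(); print(s['tool_pos'],s['ft_force'],s['wrist_torque']); arc(-173.4,[0,3,6,9,12,15,18],20,102)
E
```

```text
[451.92321109  14.56542015 102.61172028] [-2.1675597  -4.65147212  0.81056081] [-0.78711303  0.29926111 -0.03522657]
0 [0.6 0.7 0.2] -0.3
3 [ 0.6 -0.3 -5.3] 2.7
6 [  0.7  -0.9 -10.9] 5.7
9 [  0.7  -1.3 -16.5] 8.7
12 [  0.7  -1.3 -22.1] 11.7
15 [  0.8  -1.1 -27.7] 14.7
18 [  0.8  -0.5 -33.2] 17.7
```

Request:
move_arm(
  deltas=[
    [[0,-0.2,-2.7],1.5],
    [[0,-0.3,-5.3],3],
    [[0,-0.6,-8.1],4.5],
    [[0,-0.9,-10.9],6],
    [[0,-1.1,-13.7],7.5],
    [[0,-1.3,-16.5],9],
  ],
)

```text
time: 17.58
tool_pos: [448.2, 31.0, 102.4]
tcp_rot: [-125.5, 89.5, 141.7]
ft_force: [-2.9, -3.9, 1.5]
finger_gap: 0.4
```

```bash
python3 - <<'E'
from h import *
s=r.sense(); print(s['tool_pos'],s['ft_force'],s['wrist_torque']); arc(-182.4,[0,3,6,9,12,15,18],20,102)
E
```

```text
[448.16540885  31.04854954 102.39360861] [-2.93561136 -3.89199678  1.45856435] [-0.6714063   0.34922951  0.03525864]
0 [0.4 0.7 0.2] -0.4
3 [ 0.4 -0.2 -5.3] 2.6
6 [  0.4  -0.9 -10.9] 5.6
9 [  0.5  -1.2 -16.5] 8.6
12 [  0.5  -1.3 -22.1] 11.6
15 [  0.5  -1.1 -27.6] 14.6
18 [  0.6  -0.6 -33.2] 17.6
```

Request:
move_arm(
  deltas=[
    [[0,-0.1,-2.7],1.5],
    [[0,-0.2,-5.3],3],
    [[0,-0.5,-8.1],4.5],
    [[0,-0.9,-10.9],6],
    [[0,-1.1,-13.7],7.5],
    [[0,-1.2,-16.5],9],
  ],
)

```text
time: 18.32
tool_pos: [447.1, 47.9, 102.1]
tcp_rot: [-111.6, 89.5, 146.6]
ft_force: [-3.1, -4.5, 1.9]
finger_gap: 0.2
```

```bash
python3 - <<'E'
from h import *
s=r.sense(); print(s['tool_pos'],s['ft_force'],s['wrist_torque']); arc(-191.4,[0,3,6,9,12,15,18],20,102)
E
```

```text
[447.1185285   47.89661897 102.14876185] [-3.07310449 -4.50017321  1.88744897] [-0.59236419  0.52427939  0.01181221]
0 [0.1 0.7 0.2] -0.5
3 [ 0.2 -0.3 -5.3] 2.5
6 [  0.2  -0.9 -10.9] 5.5
9 [  0.2  -1.3 -16.4] 8.5
12 [  0.2  -1.4 -22. ] 11.5
15 [  0.3  -1.2 -27.6] 14.5
18 [  0.3  -0.6 -33.2] 17.5
```

Request:
move_arm(
  deltas=[
    [[0,-0.1,-2.7],1.5],
    [[0,-0.3,-5.3],3],
    [[0,-0.5,-8.1],4.5],
    [[0,-0.9,-10.9],6],
    [[0,-1.1,-13.7],7.5],
    [[0,-1.3,-16.5],9],
  ],
)

```text
time: 19.08
tool_pos: [448.7, 64.6, 101.9]
tcp_rot: [-99.7, 89.4, 149.4]
ft_force: [-4.0, -3.7, 2.3]
finger_gap: 0.0
```

```bash
python3 - <<'E'
from h import *
s=r.sense(); print(s['tool_pos'],s['ft_force'],s['wrist_torque']); arc(-200.4,[0,3,6,9,12,15,18],20,102)
E
```

```text
[448.69530982  64.62511871 101.90312117] [-3.9545055  -3.71397402  2.25138943] [-0.50739415  0.54789275  0.08151065]
0 [-0.1  0.6  0.2] -0.6
3 [-0.1 -0.3 -5.4] 2.4
6 [ -0.1  -1.  -10.9] 5.4
9 [ -0.1  -1.4 -16.5] 8.4
12 [ -0.   -1.5 -22.1] 11.4
15 [ -0.   -1.3 -27.7] 14.4
18 [ -0.   -0.8 -33.3] 17.4
```

Request:
move_arm(
  deltas=[
    [[0,-0.1,-2.7],1.5],
    [[0,-0.3,-5.3],3],
    [[0,-0.6,-8.1],4.5],
    [[0,-1,-10.9],6],
  ],
)

```text
time: 19.58
tool_pos: [451.2, 75.5, 101.7]
tcp_rot: [-91.9, 89.3, 151.0]
ft_force: [-3.8, -4.2, 2.3]
finger_gap: -0.2
```

Request:
move_arm(
  deltas=[
    [[0,-0.4,-2.7],1.5],
    [[0,-0.6,-5.3],3],
    [[0,-0.8,-8.1],4.5],
  ],
)

```text
time: 19.95
tool_pos: [451.9, 79.9, 101.5]
tcp_rot: [-54.9, 89.1, -176.5]
ft_force: [-20.9, -27.4, 18.6]
finger_gap: -0.1
```

```bash
python3 - <<'E'
from h import *
s=r.sense(); print(s['tool_pos'],s['ft_force'],s['wrist_torque']); arc(-210.9,[0,3,6,9,12,15,18],20,102)
E
```

```text
[451.94530519  79.89985212 101.52279143] [-20.94702486 -27.40053126  18.60113795] [-4.12125326  3.12617783  0.1498393 ]
0 [-0.5  0.2 -4. ] -0.8
3 [-0.6 -0.7 -9.5] 2.2
6 [ -0.6  -1.4 -15. ] 5.2
9 [ -0.6  -1.8 -20.6] 8.2
12 [ -0.7  -1.9 -26.2] 11.2
15 [ -0.7  -1.7 -31.8] 14.2
18 [ -0.8  -1.3 -37.4] 17.2
```

It is jammed hard (about 34 N), so I ease off to a firm lean straight away, then check.

Request:
move_arm(
  deltas=[
    [[0,0,2.2],0],
    [[0,0,2.2],0],
  ],
)

```text
time: 20.2
tool_pos: [450.8, 77.9, 101.6]
tcp_rot: [-54.2, 89.1, -175.9]
ft_force: [-2.6, -5.7, 3.3]
finger_gap: -0.1
```

Request:
move_arm(
  deltas=[
    [[0,0,-1.5],0],
    [[0,0,-2.7],0],
    [[0,0,-2.7],0],
    [[0,0,-2.7],0],
  ],
)

```text
time: 20.7
tool_pos: [451.2, 78.9, 101.5]
tcp_rot: [-46.8, 88.9, -168.6]
ft_force: [-9.7, -13.0, 9.5]
finger_gap: 0.1
```

A steady 16 N lean with no further travel. I back away and look.

Request:
move_arm(
  deltas=[
    [[0,0,5],0],
    [[0,0,15],0],
    [[0,0,25],0],
    [[-20,0,25],0],
    [[-60,0,25],0],
    [[-100,0,25],0],
    [[-130,0,20],0],
    [[-150,-50,20],0],
    [[-150,-110,20],0],
    [[-150,-160,20],0],
    [[-150,-180,20],0],
    [[-150,-180,20],0],
  ],
)

```text
time: 22.2
tool_pos: [289.9, 157.7, 254.4]
tcp_rot: [-48.8, 89.0, -170.4]
ft_force: [0.6, -0.4, -0.8]
finger_gap: 0.5
```

```bash
python3 - <<'E'
from h import *
s=r.sense(); print(s['time'],s['tool_pos'],s['ft_force'])
p,_=r.snapshot('scene'); q,_=r.snapshot('top'); np.savez('pics/f',p=p,q=q)
a=cv2.resize(q[180:300,160:300],(400,343),interpolation=cv2.INTER_CUBIC); b=cv2.resize(p[230:360,170:340],(400,306),interpolation=cv2.INTER_CUBIC)
b=cv2.copyMakeBorder(b,0,37,0,0,cv2.BORDER_CONSTANT); c=cv2.resize(q[180:300,300:580],(560,240))
c=cv2.copyMakeBorder(c,0,0,0,240,cv2.BORDER_CONSTANT)
cv2.imwrite('pics/f.png',np.vstack([np.hstack([a,b]),c])[...,::-1])
E
```

```text
22.2 [289.87291805 157.68951467 254.41940228] [ 0.58159231 -0.39999895 -0.84381276]
```

View pics/f.png

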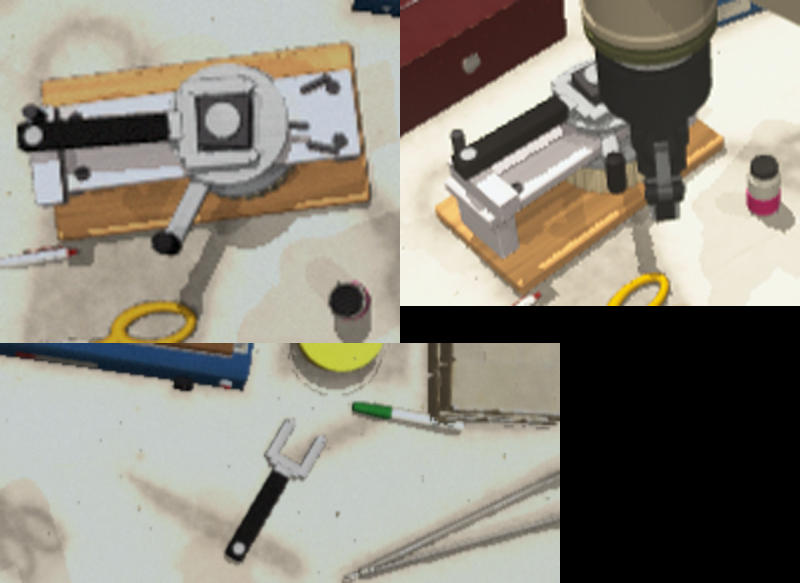

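The final view shows the spanner on the head with its handle against the robot's side of the stop post. The pointer is between its marks, the lever is swung to lower left, and the bottle and narrow spanner are untouched.

```bash
python3 -c "
from h import *
print(r.hand_in())"
```

```text
the job is handed in; nothing more can be done
None
```

The job is done and handed in at about 22 s of the 62 s allowed; the hand-in reports no verdict.

- **Spanner:** I picked the wide spanner and slid it onto the head until it touched the throat at about 9 N. I then lowered it onto the collar and rest and let go.
- **Locknut:** I swung the lever clockwise about 70° against a steady drag of about 5 N until it stopped hard. I eased off and leaned on it again at a steady 16 N, where it barely moved (about 1 mm).
- **Higher force than planned:** When the nut first jammed, the push peaked at about 34 N sideways, or about 39 N in all with the vertical part. That is above the 10–20 N meant for jamming and close to the 40 N limit, which covers the arm and gripper body. I meant to push with the fingers only, and I backed off at once.
- **Last check:** The final pictures show the spanner on the head with its handle on the rest, leaning on the robot's side of the stop post. The pointer is between its marks, and the narrow spanner and ink bottle look undisturbed. The robot was clear of everything, with under about 1 N on the wrist. I checked the pointer in the pictures before and after the push, not during it.

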